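# Trace a sampler cam with the sprung stylus

### The job

Take the square-handled stylus from the rack and, holding it square to the sloping cam, run the side of its needle's tip along the cam's edge from the corner at the long lug, through the hollow and round the nose, to the corner at the short lug, keeping it lightly pressed on the edge all along, half-way through the cam's thickness. Then stand the stylus back in the hole it came from, collar down on the rack, and let go. Do not turn the cam, press hard or disturb the other things.

Things in the scene. Friction and masses are not known exactly. Their poses are not given: they have to be found in the camera images.
- stylus_grip (a point): Middle of the stylus's square grey handle (16 x 16 mm, 64 mm tall), on its axis, 32 mm below its top. The stylus stands tip down in any one of the rack's three holes and is told from its two neighbours by the square handle. z runs along the stylus away from its tip; x and y are square to the handle's flats.
- stylus_tip (a point): Centre of the needle's ball end, 116 mm below stylus_grip when unloaded. The needle is an 8 mm rod with a ball end (radius 4, so the stylus ends 120 mm below stylus_grip). It is sprung: it pivots any way about a point 82 mm below stylus_grip against about 0.65 N per mm at the tip, and meets a stop at 0.35 rad (about 11 mm).
- stylus: The stylus, about 125 g. Origin on its axis at the underside of its collar, 42 mm below stylus_grip, z up along the handle. The collar, 34 mm across and 6 mm thick, rests on the rack's top; below it come a fixed nose, 11 mm across and 40 mm long, and the sprung needle.
- cam: Aluminium cam, 14 mm thick, stiff on a spindle on the stand's sloping board. Origin on the spindle axis at half thickness; z out of the face (30 degrees from vertical), x towards the nose, y to the side of the straight flank. Big round: radius 34 mm about the origin. Nose: radius 15 about (50, 0). A hub nut 22 mm across stands 8 mm over the face. 12 mm gap from cam to board.
- stand: Base 200 x 210 mm; sloping board 190 mm up the slope x 200 mm wide x 12 mm thick, at 30 degrees. Origin at the centre of its underside; x points horizontally up the slope, z up. The board's middle is 64 mm above the bench, its edges 117 and 12 mm; the cam's origin is at (-12.5, 0, 85.7) mm. Four screw heads in the board's corners stand 5 mm proud.
- rack: White rack, 60 x 190 mm, 95 mm high, fixed: an open frame with a 12 mm top plate having three 19 mm holes in a row along its y, at y = -62, 0 and 62 mm. Origin at the centre of its underside, z up.
- scriber: Bystander in the rack: tool with a plain round handle 14 mm across. Origin at the underside of its collar (34 mm across) on the rack's top; it stands 68 mm above that.
- driver: Bystander in the rack: tool with a round handle that widens to a 26 mm knob. Origin at the underside of its collar (34 mm across) on the rack's top; it stands 64 mm above that.
- bottle: Bystander: amber bottle, 58 mm across, 135 mm tall, standing between rack and stand. Origin at the centre of its base.
- jar: Bystander: small jar, 50 mm across, 75 mm tall. Origin at the centre of its base.
- beaker: Bystander: glass beaker, 68 mm across, 85 mm tall. Origin at the centre of its base.
- vials: Bystander: white tray of vials, 100 x 140 mm, 58 mm tall. Origin at the centre of its base.
- wrench: Bystander: wrench lying flat, 150 mm long. Origin at the middle of its underside.
- nut: Bystander: brass fitting, 32 mm across, 14 mm high. Origin at the centre of its underside.
- p0 (a point): Trace point, number 0 in the order of 0 to 9: tip centre when the needle touches the edge in the corner at the long lug, 4 mm outside the edge at half thickness; (-9.4, -36.8, 0) mm in the cam's frame. Long lug: radial, 10 mm wide, 18 mm out of the big round at -118 degrees from the cam's x.
- p1 (a point): Trace point, number 1 in the order of 0 to 9: tip centre when the needle touches the edge on the big round past the long lug, 4 mm outside the edge at half thickness; (11.1, -36.3, 0) mm in the cam's frame. 
- p2 (a point): Trace point, number 2 in the order of 0 to 9: tip centre when the needle touches the edge at the start of the hollow flank, 4 mm outside the edge at half thickness; (28.7, -25.6, 0) mm in the cam's frame. Hollow flank: arc of radius 40 about (49.5, -55), tangent to the big round at -48 and to the nose at -90.5 degrees.
- p3 (a point): Trace point, number 3 in the order of 0 to 9: tip centre when the needle touches the edge at the end of the hollow flank, 4 mm outside the edge at half thickness; (48.1, -19.0, 0) mm in the cam's frame. 
- p4 (a point): Trace point, number 4 in the order of 0 to 9: tip centre when the needle touches the edge on the nose, hollow side, 4 mm outside the edge at half thickness; (65.9, -10.3, 0) mm in the cam's frame. 
- p5 (a point): Trace point, number 5 in the order of 0 to 9: tip centre when the needle touches the edge on the nose, straight side, 4 mm outside the edge at half thickness; (66.5, 9.4, 0) mm in the cam's frame. 
- p6 (a point): Trace point, number 6 in the order of 0 to 9: tip centre when the needle touches the edge near the nose on the straight flank, 4 mm outside the edge at half thickness; (49.6, 20.7, 0) mm in the cam's frame. 
- p7 (a point): Trace point, number 7 in the order of 0 to 9: tip centre when the needle touches the edge farther along the straight flank, 4 mm outside the edge at half thickness; (30.4, 28.6, 0) mm in the cam's frame. Straight flank: tangent to the big round and the nose, its normal at 67.7 degrees from the cam's x.
- p8 (a point): Trace point, number 8 in the order of 0 to 9: tip centre when the needle touches the edge just back on the big round, 4 mm outside the edge at half thickness; (11.1, 36.3, 0) mm in the cam's frame. 
- p9 (a point): Trace point, number 9 in the order of 0 to 9: tip centre when the needle touches the edge in the corner at the short lug, 4 mm outside the edge at half thickness; (-9.4, 36.8, 0) mm in the cam's frame. Short lug: radial, 10 mm wide, 10 mm out of the big round at +118 degrees from the cam's x.
Not all that is in view belongs to the job. Leave any orange or yellow look-alike of the stylus alone.

How it is judged:
On the way, in this order (a step that is already met when the one before it is completed fails the run):
1. the stylus, square to the cam's face within 15 degrees, presses on the cam's edge (over 0.2 N) with its tip within 9 mm of point p0: in the corner at the long lug (distance between stylus_tip and p0 below 0.009 m and contact force between stylus and cam above 0.2 N and angle between the z axis of stylus_grip and the z axis of cam, either way round below 0.262 rad), for 0.15 s.
2. the stylus, square to the cam's face within 15 degrees, presses on the cam's edge (over 0.2 N) with its tip within 9 mm of point p1: on the big round past the long lug (distance between stylus_tip and p1 below 0.009 m and contact force between stylus and cam above 0.2 N and angle between the z axis of stylus_grip and the z axis of cam, either way round below 0.262 rad), for 0.15 s.
3. the stylus, square to the cam's face within 15 degrees, presses on the cam's edge (over 0.2 N) with its tip within 9 mm of point p2: at the start of the hollow flank (distance between stylus_tip and p2 below 0.009 m and contact force between stylus and cam above 0.2 N and angle between the z axis of stylus_grip and the z axis of cam, either way round below 0.262 rad), for 0.15 s.
4. the stylus, square to the cam's face within 15 degrees, presses on the cam's edge (over 0.2 N) with its tip within 9 mm of point p3: at the end of the hollow flank (distance between stylus_tip and p3 below 0.009 m and contact force between stylus and cam above 0.2 N and angle between the z axis of stylus_grip and the z axis of cam, either way round below 0.262 rad), for 0.15 s.
5. the stylus, square to the cam's face within 15 degrees, presses on the cam's edge (over 0.2 N) with its tip within 9 mm of point p4: on the nose, hollow side (distance between stylus_tip and p4 below 0.009 m and contact force between stylus and cam above 0.2 N and angle between the z axis of stylus_grip and the z axis of cam, either way round below 0.262 rad), for 0.15 s.
6. the stylus, square to the cam's face within 15 degrees, presses on the cam's edge (over 0.2 N) with its tip within 9 mm of point p5: on the nose, straight side (distance between stylus_tip and p5 below 0.009 m and contact force between stylus and cam above 0.2 N and angle between the z axis of stylus_grip and the z axis of cam, either way round below 0.262 rad), for 0.15 s.
7. the stylus, square to the cam's face within 15 degrees, presses on the cam's edge (over 0.2 N) with its tip within 9 mm of point p6: near the nose on the straight flank (distance between stylus_tip and p6 below 0.009 m and contact force between stylus and cam above 0.2 N and angle between the z axis of stylus_grip and the z axis of cam, either way round below 0.262 rad), for 0.15 s.
8. the stylus, square to the cam's face within 15 degrees, presses on the cam's edge (over 0.2 N) with its tip within 9 mm of point p7: farther along the straight flank (distance between stylus_tip and p7 below 0.009 m and contact force between stylus and cam above 0.2 N and angle between the z axis of stylus_grip and the z axis of cam, either way round below 0.262 rad), for 0.15 s.
9. the stylus, square to the cam's face within 15 degrees, presses on the cam's edge (over 0.2 N) with its tip within 9 mm of point p8: just back on the big round (distance between stylus_tip and p8 below 0.009 m and contact force between stylus and cam above 0.2 N and angle between the z axis of stylus_grip and the z axis of cam, either way round below 0.262 rad), for 0.15 s.
10. the stylus, square to the cam's face within 15 degrees, presses on the cam's edge (over 0.2 N) with its tip within 9 mm of point p9: in the corner at the short lug (distance between stylus_tip and p9 below 0.009 m and contact force between stylus and cam above 0.2 N and angle between the z axis of stylus_grip and the z axis of cam, either way round below 0.262 rad), for 0.15 s.
At the end, for the whole second after the job is handed in: The stylus stands at rest in the hole it came from: the middle of its handle within 8 mm of where it started, its axis within 0.12 rad of vertical; the cam's nose is within 5 mm of where it was (distance of stylus_grip from where it was at the start of the episode below 0.008 m and angle between stylus_grip's own z axis and vertical below 0.12 rad and linear speed of stylus below 0.02 m/s and distance of p5 from where it was at the start of the episode below 0.005 m); the robot touches nothing.
It fails at once if a neighbour of the stylus in the rack is shifted by more than 12 mm (distance of any of scriber, driver from where it was at the start of the episode above 0.012 m).
It fails at once if the bottle, jar, beaker, vial tray, wrench or brass fitting is shifted by more than 20 mm, or the bottle, jar or beaker is tipped by more than 0.5 rad (distance of any of bottle, jar, beaker, vials, wrench, nut from where it was at the start of the episode above 0.02 m or angle between any of bottle, beaker, jar's own z axis and vertical above 0.5 rad).
It fails at once if the cam is turned on its spindle (its nose shifts by more than 5 mm) (distance of p5 from where it was at the start of the episode above 0.005 m).
It fails at once if the stylus bears on the cam with more than 12 N (contact force between stylus and cam above 12 N).
It fails at once if the fingers push on the cam (contact force between the fingers and cam above 1 N).
It also fails if it takes over 72 s, if anything falls off the work surface, if the arm or the gripper's body presses on something with over 40 N, if the wrist force passes 120 N, or if a joint passes its speed limit or range.

### The arm

A 6-joint arm with a two-finger parallel gripper is mounted at the origin on the work surface. World frame = base frame: x ahead of the robot, y to its left, z up, the work surface at z = 0. Lengths are in m, angles in rad, forces in N, time in s.
With the tool pointing down it reaches from about 0.3 to 0.775 m from the base axis. Payload 14.6 kg.
Tool frame: the origin (TCP) lies between the finger pads; the fingertips stand 14 mm ahead of it and the grasp point (between the pads) lies 5 mm behind it; z points along the fingers, y is the line along which they close (so a half turn about z gives the same grasp; the last joint's range is limited). The gripper opens to 94 mm and grips with 3 to 60 N. Pads are 16 mm wide; open, the fingers measure 119 mm over their backs; the gripper's body (75 mm by 177 mm) begins 78 mm behind the grasp point.
Start: joints at [-1.315, 0.3, 1.521, -0, 1.321, -0.067], TCP at [0.174, -0.522, 0.219] pointing down, gripper open.
Joint ranges: [-3.03, 3.03], [-0.79, 2.21], [0.23, 2.52], [-1.04, 4.18], [0, 3.07], [-2.55, 2.55]. Speed limits (rad/s): [2.22, 2.22, 2.57, 3.14, 3.14, 3.14].

### API

Orientations are given as [roll, pitch, yaw] about the fixed x, y, z axes, in that order (R = Rz(yaw) Ry(pitch) Rx(roll)).
In Python, from station import ctrl gives the robot as it stands. The module is installed in compiled form; this text tells all that it offers.
- The arm moves only by the tool move_arm, never from a script. Its argument "targets" is a list of rows, each a list of 7 numbers: the opening, from -1 (shut) to 1 (fully open), then the shift along the tool's x, y, z in units of 50 mm (1.0 is 50 mm), then the turn, a rotation vector about the tool's x, y, z in rad. A call has 1 to 12 rows; each row is the pose to reach, as a shift and turn from the pose commanded when the call began, along the tool's axes at that moment; what a row does not reach only later rows make up. A row lasts 1/10 s, in which the tool goes at most 50 mm and 8.59 degrees, less where a joint would pass 70% of its speed; a pose out of reach is approached as far as the arm can. A call with a gripper value outside its range is refused whole. The fingers move at their own pace and stop on an object; "grip_force" is the grip in N (left out, the last holds). Time passes only in rows, so rows that repeat a pose let the fingers close. It gives the time, the measured TCP pose, the force, the opening and the grip force at its end, in the units of the state.
- ctrl.get_obs(): the state, without advancing time (a new reading comes with each control period).
- ctrl.camera(name): name is "side" or "top"; returns (picture, depth): 420x560x3 uint8, red, green, blue; 420x560 float32, m along the optical axis (not along the pixel's ray), 0 where there is no reading.
- ctrl.camera_params(name): a dict with "intrinsics" (3x3 intrinsics, pixels), "rvec" (rotation vector, rad) and "tvec" (3), from world to camera coordinates, as OpenCV has them. Camera axes: x right, y down, z forward; pixel columns grow to the right and rows downward; lengths in m; the calibration is good to about 2 mm. A picture is of the moment at which its call begins. camera_params takes no time and is no camera call.
- ctrl.hand_in(): hands the job in; it is judged then, once.
Trained networks look in the newest picture that a camera, given by its name, has taken for a name from the list of things; names that differ only in an ending like _2 or _b are one class to them, and where a whole thing is asked for, a point or a joint stands for the part that bears it (a point fixed in the world has none). Each returns a list of dicts, best first, with "score" (0 to 1); they miss things now and then, are a little off and sometimes report something else, mostly with a low value. They report only what shows in the picture. A call takes as long as a camera call. They do not tell look-alikes from the thing itself.
- ctrl.cut_out(camera, target): "region" (420x560 bool, what is visible of it) and "point" ([column, row] in pixels, amid what is visible of it).
- ctrl.tip_of(camera, target): "point" ([column, row] in pixels: a listed point, or the origin of a listed thing).
The state is a dict: "time_s": time; "qpos": joint angles; "joint_vel": joint speeds; "tau": joint torques, N m; "ee_pos": TCP position; "eef_rot": TCP orientation; "force": force on the tool from outside, world axes, zero at the start; "moment": the same for the moment, N m; "grip_width": finger opening in m; "grip_force": force on a finger pad.
Only numpy, scipy, OpenCV 4.12 (cv2) and the standard library are available. Lean on these libraries where they do the work, as an engineer would, in place of code of your own. Each camera call takes 0.05 s, during which the arm holds its last target. There are 200 camera calls.

## Working session

There is one attempt and no reset: what is moved stays moved. The work goes in short steps, Python scripts to look and compute and a tool call to move; the robot and the scene stay as the last step left them, time stands still between calls to the robot, and variables do not carry over. Pictures are saved under pics/ and viewed, at most 10 in all, crops included, and the job is handed in when it is done.

Besides the shell and the picture viewer there is one more tool, called after "Emit:" by a JSON object that holds its "api" and its "payload", one argument or row to a line. move_arm: Moves the arm, as the interface text tells. Its arguments: {"type":"object","properties":{"targets":{"type":"array"},"grip_force":{"type":"number"}},"required":["targets"]}

```bash
mkdir -p pics; ls
cat > h.py <<'E'
import numpy as np, cv2
from scipy.spatial.transform import Rotation as R
from station import ctrl
def cam(n):
    p=ctrl.camera_params(n); K=np.array(p["intrinsics"]); M=cv2.Rodrigues(np.array(p["rvec"],float))[0]; t=np.array(p["tvec"],float).ravel(); return K,M,t
def back(n,uv,z):  # z depth
    K,M,t=cam(n); uv=np.atleast_2d(uv); z=np.asarray(z,float).reshape(-1,1)
    c=np.c_[uv,np.ones(len(uv))]@np.linalg.inv(K).T*z
    return (c-t)@M
def proj(n,P):
    K,M,t=cam(n); c=(np.atleast_2d(P)@M.T+t)@K.T; return c[:,:2]/c[:,2:]
def onplane(n,uv,h):
    K,M,t=cam(n); C=-M.T@t; d=M.T@np.linalg.inv(K)@np.r_[uv,1]; return C+d*(h-C[2])/d[2]
E
python3 - <<'E'
from h import *
for n in("side","top"):
    im,d=ctrl.camera(n); cv2.imwrite(f"pics/{n}0.png",im[:,:,::-1]); np.save(f"{n}_d.npy",d); np.save(f"{n}_i.npy",im)
    K,M,t=cam(n); print(n,"C",-M.T@t,"fwd",M[2],K[0,0])
    for o in["stylus_grip","stylus","cam","stand","rack","scriber","driver","bottle","p0","p5","p9"]:
        r=ctrl.tip_of(n,o)
        print(o,[(np.round(x["point"]),round(x["score"],2)) for x in r[:3]])
print(ctrl.get_obs())
E
```

```text
pics
side C [0.08428903 0.49451689 0.77439277] fwd [ 0.50783768 -0.52432766 -0.6835067 ] 412.7429323202667
stylus_grip [(array([234., 264.]), 0.9), (array([212., 234.]), 0.54), (array([268., 247.]), 0.54)]
stylus [(array([216., 243.]), 0.92), (array([268., 256.]), 0.7)]
cam [(array([316., 170.]), 0.66), (array([317., 159.]), 0.57)]
stand [(array([310., 189.]), 0.85)]
rack [(array([197., 285.]), 0.98)]
scriber [(array([187., 259.]), 0.53), (array([307., 150.]), 0.21)]
driver [(array([160., 267.]), 0.84), (array([303., 167.]), 0.67), (array([334., 275.]), 0.63)]
bottle [(array([256., 238.]), 0.64)]
p0 [(array([325., 159.]), 0.96), (array([304., 167.]), 0.95), (array([314., 150.]), 0.91)]
p5 [(array([325., 159.]), 0.96), (array([304., 167.]), 0.95), (array([314., 150.]), 0.91)]
p9 [(array([325., 159.]), 0.96), (array([304., 167.]), 0.95), (array([314., 150.]), 0.91)]
top C [4.87751756e-01 1.26697188e-04 1.22781191e+00] fwd [ 0.09265697 -0.00318045 -0.99569301] 463.1651052565237
stylus_grip [(array([276., 151.]), 0.73), (array([237., 244.]), 0.71), (array([210., 203.]), 0.66)]
stylus [(a
[... 655 characters left out ...]
79)]
{'time_s': 1.2, 'qpos': array([-1.31463478e+00,  2.99897431e-01,  1.52100287e+00, -3.36323584e-05,
        1.32072594e+00, -6.65896927e-02]), 'joint_vel': array([ 2.83437540e-04, -3.52545038e-04, -2.60693298e-04,  1.77597748e-03,
        7.26865232e-05,  1.99101291e-03]), 'tau': array([-2.23093630e-04, -5.31661606e+01, -3.52911437e+01,  7.08030257e-02,
        2.12710578e-02,  4.61002926e-06]), 'ee_pos': array([ 0.17443738, -0.5215858 ,  0.21944578]), 'eef_rot': array([-3.14155697e+00,  3.02786263e-05,  3.22759562e-01]), 'force': array([-0.72580197,  0.71279876, -0.52317261]), 'moment': array([-0.03385426,  0.05396273, -0.02371839]), 'grip_force': 0.0, 'grip_width': 0.09425495138083352}
```

View pictures.

Run:
```python
import cv2
s=cv2.imread("pics/side0.png");t=cv2.imread("pics/top0.png")
cv2.imwrite("pics/s1.png",cv2.resize(s[110:320,130:410],None,fx=2.8,fy=2.8,interpolation=cv2.INTER_CUBIC))
cv2.imwrite("pics/t1.png",cv2.resize(t[120:320,140:440],None,fx=2.6,fy=2.6,interpolation=cv2.INTER_CUBIC))
```

```text
(no output)
```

View pics/s1.png

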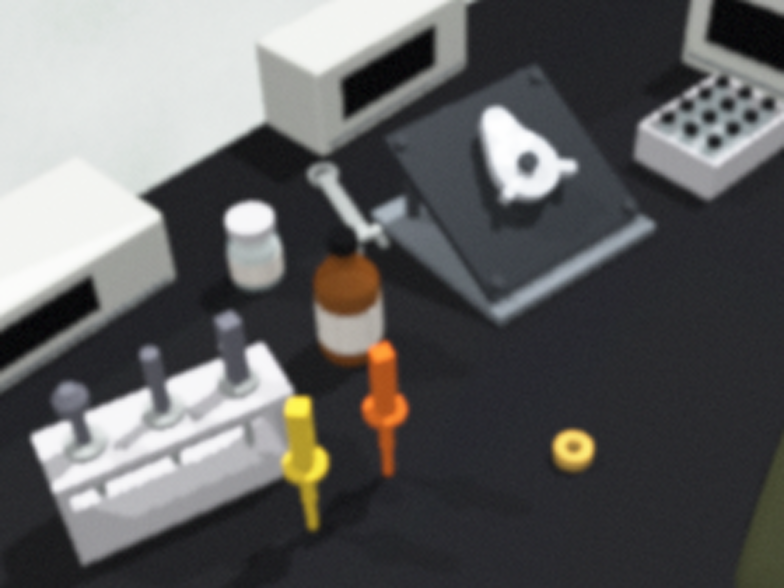

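View pics/t1.png

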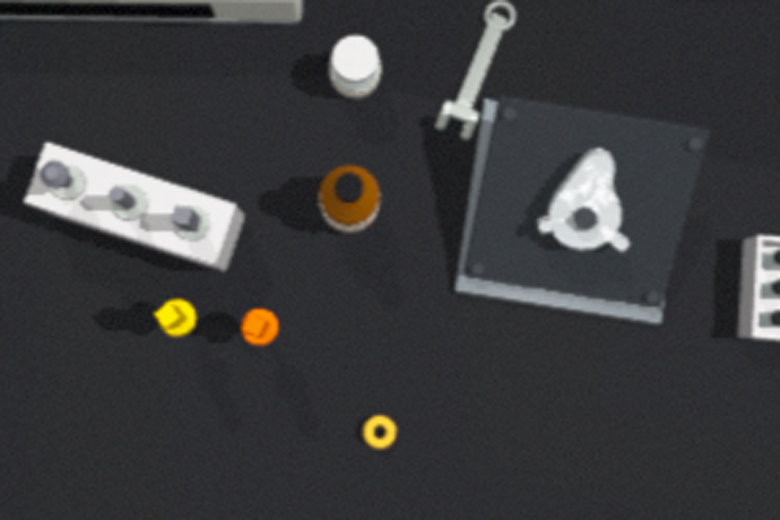

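Run:
```python
from h import *
im=np.load("top_i.npy");d=np.load("top_d.npy")
v,u=np.mgrid[:420,:560]
P=back("top",np.c_[u.ravel(),v.ravel()],d.ravel()).reshape(420,560,3); np.save("top_P.npy",P)
print("bench z",np.median(P[300:320,150:250,2]))
# rack top
b=im.mean(2)
m=(abs(P[...,2]-.095)<.006)&(u>140)&(u<240)&(v>165)&(v<230)
q=P[m]; r=cv2.minAreaRect((q[:,:2]*1000).astype(np.float32)); print("rack",m.sum(),r,q.mean(0),np.median(q[:,2]))
np.save("rackpts.npy",q)
# handles tops
m=(P[...,2]>.125)&(u>140)&(u<240)&(v>165)&(v<230)
n,l=cv2.connectedComponents(m.astype(np.uint8))
for i in range(1,n):
    q=P[l==i]
    if len(q)>5: print(i,len(q),q.mean(0).round(4),q.min(0).round(3),q.max(0).round(3), u[l==i].mean(),v[l==i].mean())
# board plane
m=(u>318)&(u<410)&(v>158)&(v<240)&(P[...,2]>.012)
q=P[m]
A=np.c_[q[:,:2],np.ones(len(q))];w=np.ones(len(q),bool)
for _ in range(8):
    c=np.linalg.lstsq(A[w],q[w,2],rcond=None)[0]; e=q[:,2]-A@c; w=abs(e)<.004
nrm=np.r_[-c[:2],1];nrm/=np.linalg.norm(nrm);print("plane",c,w.sum(),len(q),nrm,np.degrees(np.arccos(nrm[2])),"res",e[w].std())
# cam face: height above board along normal = 12+14=26
h=e*nrm[2]
print(np.histogram(h,bins=np.arange(-.01,.04,.003)))
for pix in[(317,159),(412,170),(395,243),(316,232)]: print(pix,P[pix[1],pix[0]])
```

```text
bench z 0.0004141187866422866
rack 1470 ((627.82177734375, 211.17593383789062), (191.52578735351562, 60.25446319580078), 72.33265686035156) [0.62579795 0.20757484 0.09551674] 0.09544132463804615
4 99 [0.6422 0.2634 0.1764] [0.488 0.    0.142] [0.659 0.282 1.228] 160.8181818181818 186.58585858585857
11 47 [0.6262 0.2096 0.1558] [0.621 0.204 0.132] [0.632 0.218 0.167] 185.93617021276594 194.89361702127658
13 71 [0.606  0.1482 0.1739] [0.488 0.    0.126] [0.616 0.161 1.228] 211.0 203.0
plane [ 0.56869913 -0.08586186 -0.30932432] 4334 6059 [-0.49297812  0.07442954  0.86685225] 29.90511478442441 res 0.0019336976783155874
(array([  80,  261, 1452, 2408,  791,   68,    5,    6,   20,   16,   60,
        305,  305,   68,   33,   16]), array([-0.01 , -0.007, -0.004, -0.001,  0.002,  0.005,  0.008,  0.011,
        0.014,  0.017,  0.02 ,  0.023,  0.026,  0.029,  0.032,  0.035,
        0.038]))
(317, 159) [ 0.74660405 -0.10871463  0.00878596]
(412, 170) [ 0.69970009 -0.33047286  0.11659284]
(395, 243) [ 0.52525466 -0.3163388   0.00363103]
(316, 232) [ 5.51806801e-01 -1.07793681e-01 -1.11554688e-04]
```

```bash
cat > fit.py <<'E'
from h import *
from scipy.optimize import minimize
a=np.radians
def arc(c,r,t0,t1,n=40): t=a(np.linspace(t0,t1,n)); return np.c_[c[0]+r*np.cos(t),c[1]+r*np.sin(t)]
body=np.r_[arc((0,0),34,67.7,312,80),arc((49.5,-55),40,132,89.5),arc((50,0),15,-90.5,67.7)]
def lug(t,r):
    c,s=np.cos(a(t)),np.sin(a(t)); return np.array([[c*x-s*y,s*x+c*y] for x,y in[(25,-5),(r,-5),(r,5),(25,5)]])
polys=[body,lug(-118,52),lug(118,44)]
def frame(psi,th):
    n=np.array([-.5*np.cos(psi),-.5*np.sin(psi),3**.5/2]); s=np.array([3**.5/2*np.cos(psi),3**.5/2*np.sin(psi),.5])
    Rm=np.c_[s,np.cross(n,s),n]; return Rm@R.from_euler('z',th).as_matrix()
def origin(x,y,psi): # stand x,y -> cam origin
    return np.array([x-.0125*np.cos(psi),y-.0125*np.sin(psi),.0857])
S=6
def render(n,o,Rm,box):
    u0,v0,u1,v1=box; m=np.zeros(((v1-v0)*S,(u1-u0)*S),np.uint8)
    for z in np.linspace(-7,7,8):
        for p in polys:
            w=proj(n,o+np.c_[p,np.full(len(p),z)]/1000@Rm.T)
            cv2.fillPoly(m,[np.round(((w-[u0,v0])+.5)*S*16-8).astype(np.int32)],255,shift=4)
    m=cv2.GaussianBlur(m,(0,0),S*.7)
    return cv2.resize(m,(u1-u0,v1-v0),interpolation=cv2.INTER_AREA)/255.
boxes={"top":(335,165,390,225),"side":(290,140,345,190)}
E
cat > run.py <<'E'
from fit import *
psi=np.arctan2(-.08586,.5687)
tg={}
for n,b in boxes.items():
    im=np.load(n+"_i.npy")[b[1]:b[3],b[0]:b[2]].astype(float).mean(2)
    lo,hi=np.percentile(im,30),np.percentile(im,95); tg[n]=np.clip((im-lo)/(hi-lo),0,1); print(n,lo,hi)
def cost(p,ns,dz=0):
    o=np.array([p[0],p[1],.0857]);e=0;Rm=frame(psi,p[2])
    for n in ns:
        m=render(n,o,Rm,boxes[n]); b=boxes[n]; d=(m-tg[n])**2
        c=proj(n,o+Rm@[0,0,.014])[0]-[b[0],b[1]]; vv,uu=np.mgrid[:d.shape[0],:d.shape[1]]
        d[np.hypot(uu-c[0],vv-c[1])<7]=0; e+=np.minimum(d,.15).sum()
    return e
i=onplane("top",np.array([364,203.]),.1)
for ns in(["top"],["side"],["top","side"]):
    best=min((minimize(cost,[i[0],i[1],t],args=(ns,),method="Nelder-Mead",options=dict(initial_simplex=np.array([[i[0],i[1],t]]+[[i[0]+.008,i[1],t],[i[0],i[1]+.008,t],[i[0],i[1],t+.2]]),xatol=1e-4,fatol=1e-3)) for t in(-.3,0,.4)),key=lambda r:r.fun)
    print(ns,best.x.round(4),np.degrees(best.x[2]).round(2),best.fun)
np.save("camfit.npy",np.r_[best.x,psi])
# cam-face height check
P=np.load("top_P.npy").reshape(-1,3);o=np.r_[best.x[:2],.0857];Rm=frame(psi,best.x[2]);L=(P-o)@Rm*1000
k=(np.hypot(L[:,0],L[:,1])<30)&(np.hypot(L[:,0],L[:,1])>14);print("face z(7)",np.median(L[k,2]))
k=(abs(L[:,0])<90)&(abs(L[:,1])<85)&(L[:,2]<-10)&(L[:,2]>-30);print("board z(-19)",np.median(L[k,2]))
for n in boxes:
    im=np.load(n+"_i.npy").copy(); big=cv2.resize(im[130:250,280:440],None,fx=5,fy=5,interpolation=cv2.INTER_CUBIC)[:,:,::-1].copy()
    for p in polys:
        w=(proj(n,o+np.c_[p,np.full(len(p),7)]/1000@Rm.T)-[280,130]+.5)*5; cv2.polylines(big,[np.int32(w)],1,(0,0,255),1)
    cv2.imwrite(f"pics/fit_{n}.png",big[:375])
a=[cv2.imread(f"pics/fit_{n}.png")[:300 if n=='side' else 375] for n in boxes]
cv2.imwrite("pics/fit.png",cv2.resize(np.vstack([a[1][:295],a[0][75:]]),(800,595)))
E
time python3 run.py
```

```text
top 60.0 229.66666666666666
side 65.0 249.66666666666666Traceback (most recent call last):
  File "run.py", line 16, in <module>
    best=min((minimize(cost,[i[0],i[1],t],args=(ns,),method="Nelder-Mead",options=dict(initial_simplex=np.array([[i[0],i[1],t]]+[[i[0]+.008,i[1],t],[i[0],i[1]+.008,t],[i[0],i[1],t+.2]]),xatol=1e-4,fatol=1e-3)) for t in(-.3,0,.4)),key=lambda r:r.fun)
  File "run.py", line 16, in <genexpr>
    best=min((minimize(cost,[i[0],i[1],t],args=(ns,),method="Nelder-Mead",options=dict(initial_simplex=np.array([[i[0],i[1],t]]+[[i[0]+.008,i[1],t],[i[0],i[1]+.008,t],[i[0],i[1],t+.2]]),xatol=1e-4,fatol=1e-3)) for t in(-.3,0,.4)),key=lambda r:r.fun)
              ~~~~~~~~^^^^^^^^^^^^^^^^^^^^^^^^^^^^^^^^^^^^^^^^^^^^^^^^^^^^^^^^^^^^^^^^^^^^^^^^^^^^^^^^^^^^^^^^^^^^^^^^^^^^^^^^^^^^^^^^^^^^^^^^^^^^^^^^^^^^^^^^^^^^^^^^^^^^^^^^^^^^^^^^^^^^^^^^^^^^^^^^^^^^^^^^^^^
    res = _minimize_neldermead(fun, x0, args, callback, bounds=bounds,
                               **options)
    fxr = func(xr)
    fx = function(np.copy(x), *(wrapper_args + args))
  File "run.py", line 10, in cost
    m=render(n,o,Rm,boxes[n]); b=boxes[n]; d=(m-tg[n])**2
  File "fit.py", line 19, in render
    w=proj(n,o+np.c_[p,np.full(len(p),z)]/1000@Rm.T)
  File "h.py", line 11, in proj
    K,M,t=cam(n); c=(np.atleast_2d(P)@M.T+t)@K.T; return c[:,:2]/c[:,2:]
          ~~~^^^
  File "h.py", line 5, in cam
    p=ctrl.camera_params(n); K=np.array(p["intrinsics"]); M=cv2.Rodrigues(np.array(p["rvec"],float))[0]; t=np.array(p["tvec"],float).ravel(); return K,M,t
ValueError: time passes only in moves, steps and waits

real	0m6.878s
user	0m4.801s
sys	0m0.436s
```

Cache the calibration.

```bash
sed -i 's/^def cam(n):/from functools import cache\n@cache\ndef cam(n):/' h.py; time python3 run.py
```

```text
top 60.0 229.66666666666666
side 65.0 249.66666666666666
['top'] [ 0.6233 -0.2206 -0.0313] -1.79 9.164126462813805
['side'] [ 0.6237 -0.2204 -0.0214] -1.23 10.456445348989583
['top', 'side'] [ 0.6233 -0.2204 -0.0214] -1.22 20.60195764217787
face z(7) 7.147753473399202
board z(-19) -18.74503481564591
real	0m11.078s
user	0m12.091s
sys	0m3.040s
```

Run:
```python
from h import *
for n in("top",):
    P=np.load("top_P.npy"); v,u=np.mgrid[:420,:560]
    q=np.load("rackpts.npy"); r=cv2.minAreaRect((q[:,:2]*1000).astype(np.float32))
c0=np.array(r[0])/1000; al=np.radians(r[2]); ax=np.array([np.cos(al),np.sin(al)]); print(c0,r[2])
for k in(-62,0,62): print("hole",k,(c0+ax*k/1000).round(4))
m=(P[...,2]>.155)&(P[...,2]<.18)&(u>200)&(u<222)&(v>192)&(v<214)
q=P[m]; print(len(q),q.mean(0),cv2.minAreaRect((q[:,:2]*1000).astype(np.float32)))
im=np.load("top_i.npy"); s=np.load("side_i.npy")
A=cv2.resize(im[180:230,190:240],(400,400),interpolation=cv2.INTER_CUBIC)[:,:,::-1]
B=cv2.resize(s[210:260,190:240],(400,400),interpolation=cv2.INTER_CUBIC)[:,:,::-1]
cv2.imwrite("pics/hnd.png",np.vstack([np.hstack([A,B])[:400],cv2.resize(cv2.imread("pics/fit.png")[60:],(800,200))]) if 0 else np.hstack([A,B]))
f=cv2.imread("pics/fit_side.png");g=cv2.imread("pics/fit_top.png");print(f.shape)
cv2.imwrite("pics/fit2.png",np.hstack([f[0:375,40:400],g[150:375,240:600] if 0 else cv2.resize(g[150:375,240:600],(360,375))]))
```

```text
[0.62782178 0.21117593] 72.33265686035156
hole -62 [0.609  0.1521]
hole 0 [0.6278 0.2112]
hole 62 [0.6466 0.2703]
53 [0.60826005 0.15143388 0.1648244 ] ((608.6319580078125, 151.97984313964844), (16.02997589111328, 15.869144439697266), 81.35053253173828)
(375, 800, 3)
```

View pics/hnd.png

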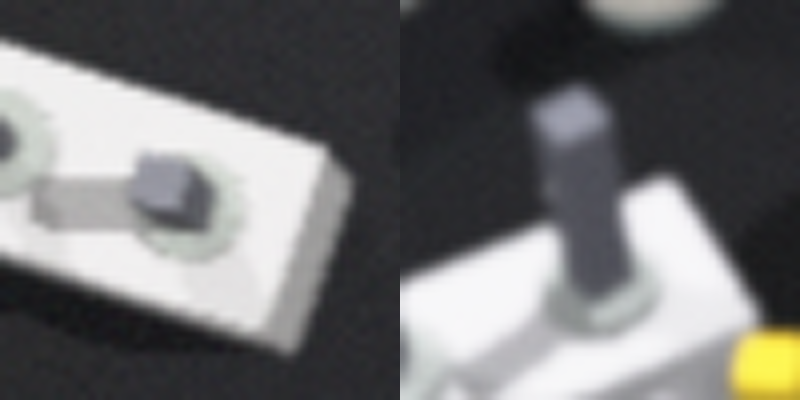

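View pics/fit2.png

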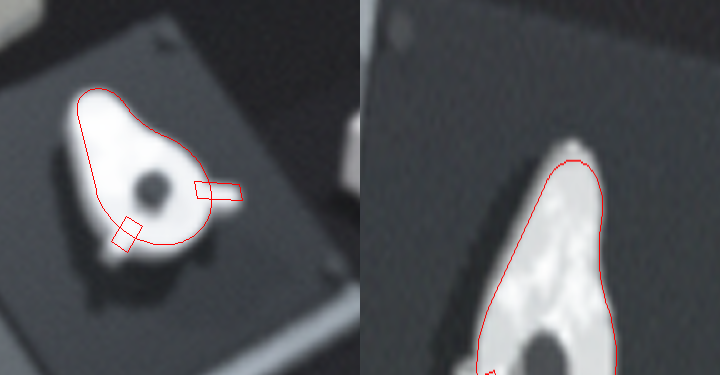

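```bash
cat >> h.py <<'E'
def pose():
    o=ctrl.get_obs(); return np.array(o["ee_pos"]),R.from_euler('xyz',o["eef_rot"]),o
def down(yaw): return R.from_euler('xyz',[np.pi,0,yaw])
def go(T,Rt=None,verbose=1):
    p,r,o=pose(); s=r.inv().apply(np.array(T)-p)/.05
    w=(r.inv()*Rt).as_rotvec() if Rt is not None else np.zeros(3)
    if verbose: print("t",o["time_s"],"F",np.round(o["force"],2),"w",round(o["grip_width"],4))
    print("shift",s.round(3),"turn",w.round(3)); return s
E
python3 - <<'E'
from h import *
go([.6086,.152,.25],down(np.radians(81)))
P=np.load("top_P.npy"); im=np.load("top_i.npy")
print(proj("side",[[.6087,.152,.169],[.6087,.152,.137]]),proj("top",[.6087,.152,.169]),P[200,269],P[196,274])
E
```

```text
t 1.2 F [-0.73  0.71 -0.52] w 0.0943
shift [ 12.508 -10.022  -0.611] turn [-0.     0.    -1.091]
[[211.54108362 221.42188187]
 [213.47942082 232.01884363]] [[209.6582274  202.05184555]] [0.624205   0.01673041 0.09475253] [0.62875149 0.00438224 0.13762139]
```

Emit:
{"api": "move_arm", "payload": {
  "targets": [
    [0.2, 3, -2.5, -0.61, 0, 0, -0.15],
    [0.2, 12.5, -10, -0.61, 0, 0, -1.09],
    [0.2, 12.5, -10, -0.61, 0, 0, -1.09],
    [0.2, 12.5, -10, -0.61, 0, 0, -1.09],
    [0.2, 12.5, -10, -0.61, 0, 0, -1.09],
    [0.2, 12.5, -10, -0.61, 0, 0, -1.09],
    [0.2, 12.5, -10, -0.61, 0, 0, -1.09],
    [0.2, 12.5, -10, -0.61, 0, 0, -1.09],
    [0.2, 12.5, -10, -0.61, 0, 0, -1.09],
    [0.2, 12.5, -10, -0.61, 0, 0, -1.09],
    [0.2, 12.5, -10, -0.61, 0, 0, -1.09],
    [0.2, 12.5, -10, -0.61, 0, 0, -1.09]
  ]
}}

```text
time_s: 2.4
ee_pos: [0.5, -0.016, 0.2441]
eef_rot: [3.141, 0.0, 1.413]
force: [1.0, -1.3, 0.2]
grip_width: 0.0565
grip_force: 0.0
```

Run:
```python
from h import *
print(pose()[0]);go([.6086,.152,.25],down(np.radians(81)))
```

```text
[ 0.49999786 -0.01599607  0.24414721]
t 2.4 F [ 1.   -1.25  0.16] w 0.0565
shift [ 3.66   1.617 -0.116] turn [ 0.001  0.    -0.001]
```

Emit:
{"api": "move_arm", "payload": {
  "targets": [
    [0.2, 3.66, 1.62, -0.1, 0, 0, 0],
    [0.2, 3.66, 1.62, -0.1, 0, 0, 0],
    [0.2, 3.66, 1.62, -0.1, 0, 0, 0],
    [0.2, 3.66, 1.62, -0.1, 0, 0, 0],
    [0.2, 3.66, 1.62, -0.1, 0, 0, 0],
    [0.2, 3.66, 1.62, -0.1, 0, 0, 0],
    [0.2, 3.66, 1.62, -0.1, 0, 0, 0]
  ]
}}

```text
time_s: 3.1
ee_pos: [0.6077, 0.149, 0.249]
eef_rot: [-3.142, 0.0, 1.412]
force: [0.2, -0.0, -0.2]
grip_width: 0.0565
grip_force: 0.0
```

Run:
```python
from h import *
print(pose()[0]);go([.6086,.152,.132],down(np.radians(81)))
im,d=ctrl.camera("side"); B=im[160:285,150:310][:,:,::-1].copy()
B=cv2.resize(B,None,fx=5,fy=5,interpolation=cv2.INTER_CUBIC)
p=pose()[0]; w=(proj("side",[p,p+[0,0,-.014]])-[150,160]+.5)*5
for q in w: cv2.circle(B,tuple(int(x) for x in q),3,(0,0,255),1)
cv2.imwrite("pics/hov.png",B)
```

```text
[0.60765583 0.14904059 0.24896987]
t 3.1 F [ 0.17 -0.   -0.19] w 0.0565
shift [0.062 0.009 2.339] turn [-0.     0.    -0.002]
```

View pics/hov.png

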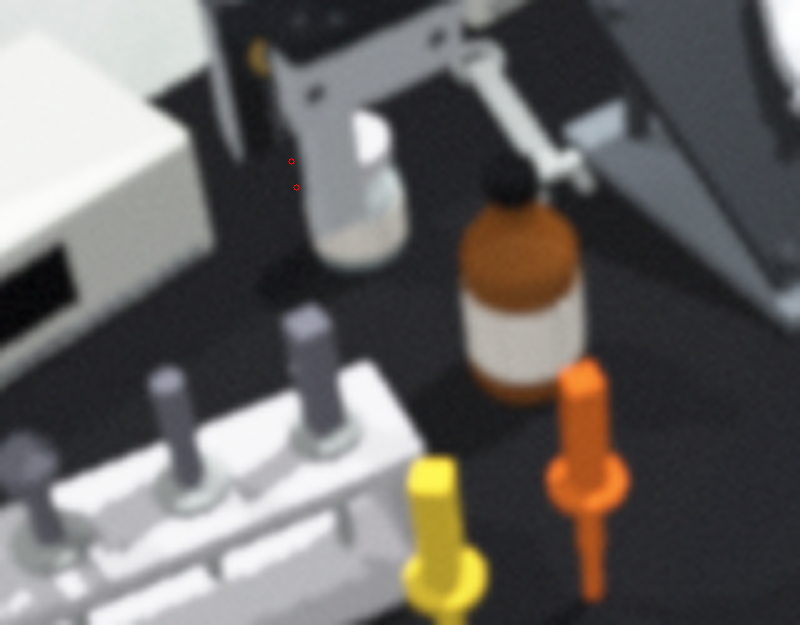

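Emit:
{"api": "move_arm", "payload": {
  "targets": [
    [0.2, 0.06, 0, 0.8, 0, 0, 0],
    [0.2, 0.06, 0, 1.5, 0, 0, 0],
    [0.2, 0.06, 0, 2.1, 0, 0, 0],
    [0.2, 0.06, 0, 2.34, 0, 0, 0],
    [0.2, 0.06, 0, 2.34, 0, 0, 0],
    [-1, 0.06, 0, 2.34, 0, 0, 0],
    [-1, 0.06, 0, 2.34, 0, 0, 0],
    [-1, 0.06, 0, 2.34, 0, 0, 0],
    [-1, 0.06, 0, 2.34, 0, 0, 0],
    [-1, 0.06, 0, 2.34, 0, 0, 0],
    [-1, 0.06, 0, 2.34, 0, 0, 0],
    [-1, 0.06, 0, 2.34, 0, 0, 0]
  ],
  "grip_force": 45
}}

```text
time_s: 4.35
ee_pos: [0.6085, 0.1529, 0.1321]
eef_rot: [3.141, -0.0, 1.413]
force: [-0.7, -0.2, 2.0]
grip_width: 0.0159
grip_force: 45.0
```

Run:
```python
from h import *
print(pose()[0],pose()[2]["moment"]);go([.6086,.152,.132],down(np.radians(81)))
```

```text
[0.60854059 0.15287699 0.13206443] [-0.03044698  0.13347647 -0.00635341]
t 4.35 F [-0.75 -0.21  2.03] w 0.0159
shift [-0.017  0.004  0.001] turn [ 0.    -0.    -0.001]
```

Emit:
{"api": "move_arm", "payload": {
  "targets": [
    [-1, 0, 0, -0.4, 0, 0, 0],
    [-1, 0, 0, -1.2, 0, 0, 0],
    [-1, 0, 0, -2.1, 0, 0, 0],
    [-1, 0, 0, -3, 0, 0, 0],
    [-1, 0, 0, -3.6, 0, 0, 0],
    [-1, 0, 0, -3.6, 0, 0, 0],
    [-1, 0, 0, -3.6, 0, 0, 0]
  ]
}}

```text
time_s: 5.05
ee_pos: [0.6083, 0.1528, 0.3111]
eef_rot: [-3.141, 0.0, 1.413]
force: [0.2, 0.9, -2.0]
grip_width: 0.0157
grip_force: 45.0
```

```bash
cat > tr.py <<'E'
from fit import *
x,y,th,psi=np.load("camfit.npy"); O=np.array([x,y,.0857]); C=frame(psi,th); n=C[:,2]
t=-n; z=np.array([0,0,-1.]); ax=np.cross(z,t); ax/=np.linalg.norm(ax)
RT=R.from_rotvec(ax*np.arccos(z@t))*down(1.4125)
L=.111
def tcp(pc): # cam-frame tip mm -> TCP world
    return O+C@(np.array(pc,float)/1000)-L*t
def tipcam(p,r): return C.T@(p+r.apply([0,0,L])-O)*1000
def path(d,a0=-102,a1=102,N=400):
    s=[arc((0,0),38-d,a0,-48,100),arc((49.5,-55),36+d,132,89.5,100)[1:],arc((50,0),19-d,-90.5,67.7,150)[1:],arc((0,0),38-d,67.7,a1,80)]
    q=np.vstack(s); l=np.r_[0,np.cumsum(np.hypot(*np.diff(q,axis=0).T))]
    g=np.linspace(0,l[-1],N); return np.c_[np.interp(g,l,q[:,0]),np.interp(g,l,q[:,1])]
def tool(v): return RT.inv().apply(C@(np.r_[v,0] if len(v)==2 else v)/1000)/.05
E
python3 - <<'E'
from tr import *
hov=[-7.9,-46.5,60]
print("T",tcp(hov),"nose",tcp([66,0,0]))
go(tcp(hov),RT)
E
```

```text
T [ 0.52419237 -0.25233073  0.22934483] nose [ 0.62467866 -0.22208124  0.2148213 ]
t 5.05 F [ 0.17  0.88 -2.04] w 0.0157
shift [-8.267 -0.386  1.638] turn [-0.524  0.005  0.   ]
```

Emit:
{"api": "move_arm", "payload": {
  "targets": [
    [-1, -0.6, 0, 0, -0.05, 0, 0],
    [-1, -1.5, 0, 0, -0.15, 0, 0],
    [-1, -2.5, -0.1, 0, -0.25, 0, 0],
    [-1, -3.5, -0.1, 0, -0.35, 0, 0],
    [-1, -4.5, -0.2, 0, -0.45, 0, 0],
    [-1, -5.5, -0.3, 0.1, -0.52, 0.005, 0],
    [-1, -6.4, -0.39, 0.3, -0.52, 0.005, 0],
    [-1, -7.3, -0.39, 0.5, -0.52, 0.005, 0],
    [-1, -8, -0.39, 0.7, -0.52, 0.005, 0],
    [-1, -8.27, -0.39, 0.9, -0.52, 0.005, 0],
    [-1, -8.27, -0.39, 1, -0.52, 0.005, 0],
    [-1, -8.27, -0.39, 1, -0.52, 0.005, 0]
  ]
}}

```text
time_s: 6.25
ee_pos: [0.5235, -0.2518, 0.2597]
eef_rot: [2.625, -0.006, 1.414]
force: [-0.8, 0.8, -1.4]
grip_width: 0.0158
grip_force: 45.0
```

Run:
```python
from tr import *
go(tcp([-7.9,-46.5,25]),RT); p,r,o=pose(); print(tipcam(p,r), o["qpos"])
```

```text
t 6.25 F [-0.77  0.77 -1.44] w 0.0158
shift [-0.014 -0.282  1.234] turn [-0.007 -0.002 -0.001]
[  5.85052795 -45.56619524  86.61348549] [-0.60960353  0.09528809  1.75004915  0.29888759  0.84861688 -0.59805548]
```

Emit:
{"api": "move_arm", "payload": {
  "targets": [
    [-1, -0.01, -0.14, 0.5, -0.005, 0, 0],
    [-1, -0.01, -0.28, 1.0, -0.007, 0, 0],
    [-1, -0.01, -0.28, 1.23, -0.007, -0.002, 0],
    [-1, -0.01, -0.28, 1.23, -0.007, -0.002, 0],
    [-1, -0.01, -0.28, 1.23, -0.007, -0.002, 0]
  ]
}}

```text
time_s: 6.75
ee_pos: [0.5427, -0.2551, 0.2026]
eef_rot: [2.614, -0.003, 1.414]
force: [0.4, 0.1, -1.5]
grip_width: 0.0161
grip_force: 45.0
```

Run:
```python
from tr import *
go(tcp([-7.9,-46.5,0]),RT); p,r,o=pose(); print(tipcam(p,r), C.T@o["force"])
im,d=ctrl.camera("side")
B=cv2.resize(im[110:235,240:400],None,fx=5,fy=5,interpolation=cv2.INTER_CUBIC)[:,:,::-1].copy()
def dot(P,c): 
    q=(proj("side",P)[0]-[240,110]+.5)*5; cv2.circle(B,(int(q[0]),int(q[1])),4,c,1)
tip=p+r.apply([0,0,.111]); dot(tip,(0,0,255)); dot(p+r.apply([0,0,.115]),(0,255,0)); dot(p-r.apply([0,0,.005]),(255,0,0)); dot(p+r.apply([0,0,.037]),(255,255,0))
cv2.imwrite("pics/h2.png",B); print(ctrl.tip_of("side","stylus_tip")[:3],proj("side",tip))
```

```text
t 6.75 F [ 0.37  0.08 -1.52] w 0.0161
shift [-0.001 -0.059  0.548] turn [0.004 0.001 0.001]
[ -4.59531903 -46.51634749  27.43121388] [-0.4537497   0.12344892 -1.49811658]
[{'point': [263.5, 278.4], 'score': 0.4}, {'point': [336.0, 156.1], 'score': 0.38}] [[334.96859899 158.54609811]]
```

View pics/h2.png

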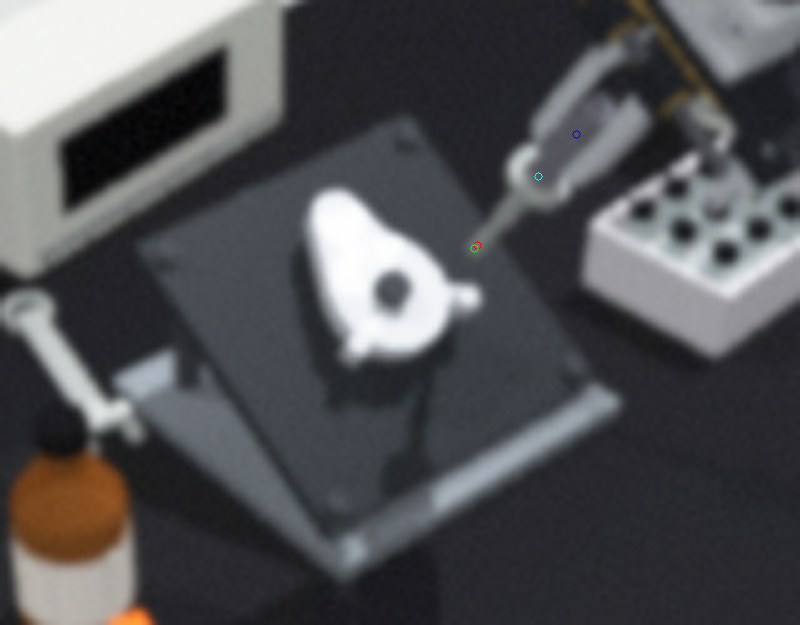

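Emit:
{"api": "move_arm", "payload": {
  "targets": [
    [-1, 0, -0.03, 0.2, 0.002, 0, 0],
    [-1, 0, -0.06, 0.4, 0.004, 0, 0],
    [-1, 0, -0.06, 0.52, 0.004, 0, 0],
    [-1, 0, -0.06, 0.52, 0.004, 0, 0],
    [-1, 0, -0.06, 0.52, 0.004, 0, 0],
    [-1, 0, -0.06, 0.52, 0.004, 0, 0]
  ]
}}

```text
time_s: 7.45
ee_pos: [0.5527, -0.2571, 0.1778]
eef_rot: [2.618, -0.003, 1.413]
force: [-0.1, -0.2, -2.2]
grip_width: 0.0157
grip_force: 45.0
```

Run:
```python
from tr import *
p,r,o=pose(); c=tipcam(p,r); print(c, C.T@o["force"])
go(tcp([-7.9,-46.5,0]),RT)
q=path(3,a0=-103)[0]; print("first",q, "shift",tool(np.r_[q,0]-c))
for a in("x","y"): print(a,tool(np.eye(3)[:2]["xy".index(a)]*50))
```

```text
[ -8.67570559 -47.18336327   0.88732383] [-1.20905363 -0.25211042 -1.87729831]
t 7.45 F [-0.15 -0.21 -2.23] w 0.0157
shift [0.01  0.015 0.018] turn [-0.     0.001  0.   ]
first [ -7.8732869  -34.10295227] shift [0.26137942 0.01942193 0.01774648]
x [-1.29005536e-02  9.99916784e-01  5.25102711e-16]
y [9.99916784e-01 1.29005536e-02 3.69465247e-17]
```

Emit:
{"api": "move_arm", "payload": {
  "targets": [
    [-1, 0.05, 0.005, 0.018, 0, 0, 0],
    [-1, 0.1, 0.01, 0.018, 0, 0, 0],
    [-1, 0.15, 0.015, 0.018, 0, 0, 0],
    [-1, 0.2, 0.02, 0.018, 0, 0, 0],
    [-1, 0.23, 0.02, 0.018, 0, 0, 0],
    [-1, 0.26, 0.02, 0.018, 0, 0, 0],
    [-1, 0.26, 0.02, 0.018, 0, 0, 0],
    [-1, 0.26, 0.02, 0.018, 0, 0, 0],
    [-1, 0.26, 0.02, 0.018, 0, 0, 0],
    [-1, 0.26, 0.02, 0.018, 0, 0, 0]
  ]
}}

```text
time_s: 8.45
ee_pos: [0.556, -0.2446, 0.1773]
eef_rot: [2.618, -0.003, 1.413]
force: [-1.1, -1.8, -0.7]
grip_width: 0.0154
grip_force: 45.0
```

Run:
```python
from tr import *
p,r,o=pose(); c=tipcam(p,r); print(c, C.T@o["force"])
```

```text
[ -7.99239159 -34.27098927  -0.18511251] [-1.02189468 -1.97370217 -0.2515389 ]
```

Run:
```python
from tr import *
q=path(3,-103,103,73)
for k in range(6):
    print(k,[list(map(float,tool(q[12*k+i]-q[12*k])[:2].round(2))) for i in range(1,13)],q[12*k+12].round(1))
```

```text
0 [[-0.01, 0.05], [-0.02, 0.1], [-0.02, 0.14], [-0.02, 0.19], [-0.02, 0.24], [-0.01, 0.29], [0.0, 0.34], [0.01, 0.38], [0.03, 0.43], [0.05, 0.47], [0.07, 0.52], [0.1, 0.56]] [ 19.9 -28.8]
1 [[0.03, 0.04], [0.06, 0.08], [0.09, 0.11], [0.12, 0.15], [0.14, 0.19], [0.17, 0.24], [0.19, 0.28], [0.2, 0.33], [0.22, 0.37], [0.23, 0.42], [0.24, 0.47], [0.25, 0.52]] [ 45.5 -16.2]
2 [[0.0, 0.05], [0.0, 0.1], [0.01, 0.15], [0.02, 0.19], [0.04, 0.24], [0.06, 0.28], [0.09, 0.32], [0.13, 0.35], [0.17, 0.37], [0.21, 0.39], [0.26, 0.41], [0.31, 0.41]] [66.  -0.5]
3 [[0.05, -0.0], [0.1, -0.01], [0.14, -0.03], [0.18, -0.05], [0.22, -0.08], [0.26, -0.11], [0.29, -0.15], [0.31, -0.19], [0.33, -0.24], [0.35, -0.28], [0.37, -0.33], [0.38, -0.37]] [47.1 18.5]
4 [[0.02, -0.04], [0.04, -0.09], [0.06, -0.13], [0.08, -0.18], [0.09, -0.22], [0.11, -0.27], [0.13, -0.31], [0.15, -0.36], [0.17, -0.4], [0.19, -0.45], [0.21, -0.49], [0.23, -0.54]] [20.2 29.5]
5 [[0.02, -0.04], [0.04, -0.09], [0.06, -0.13], [0.07, -0.18], [0.09, -0.23], [0.1, -0.27], [0.11, -0.32], [0.11, -0.37], [0.11, -0.42], [0.11, -0.47], [0.11, -0.51], [0.1, -0.56]] [-7.9 34.1]
```

Emit:
{"api": "move_arm", "payload": {
  "targets": [
    [-1, -0.01, 0.05, 0, 0, 0, 0],
    [-1, -0.02, 0.1, 0, 0, 0, 0],
    [-1, -0.02, 0.14, 0, 0, 0, 0],
    [-1, -0.02, 0.19, 0, 0, 0, 0],
    [-1, -0.02, 0.24, 0, 0, 0, 0],
    [-1, -0.01, 0.29, 0, 0, 0, 0],
    [-1, 0, 0.34, 0, 0, 0, 0],
    [-1, 0.01, 0.38, 0, 0, 0, 0],
    [-1, 0.03, 0.43, 0, 0, 0, 0],
    [-1, 0.05, 0.47, 0, 0, 0, 0],
    [-1, 0.07, 0.52, 0, 0, 0, 0],
    [-1, 0.1, 0.56, 0, 0, 0, 0]
  ]
}}

```text
time_s: 9.65
ee_pos: [0.581, -0.2434, 0.1915]
eef_rot: [2.618, -0.003, 1.413]
force: [-1.0, -2.6, -1.5]
grip_width: 0.0156
grip_force: 45.0
```

Run:
```python
from tr import *
p,r,o=pose(); c=tipcam(p,r); print(c, C.T@o["force"])
```

```text
[ 20.26904437 -28.71788418  -0.16044458] [-1.19718771 -2.7805465  -1.05774562]
```

Emit:
{"api": "move_arm", "payload": {
  "targets": [
    [-1, 0.03, 0.04, 0, 0, 0, 0],
    [-1, 0.06, 0.08, 0, 0, 0, 0],
    [-1, 0.09, 0.11, 0, 0, 0, 0],
    [-1, 0.12, 0.15, 0, 0, 0, 0],
    [-1, 0.14, 0.19, 0, 0, 0, 0],
    [-1, 0.17, 0.24, 0, 0, 0, 0],
    [-1, 0.19, 0.28, 0, 0, 0, 0],
    [-1, 0.2, 0.33, 0, 0, 0, 0],
    [-1, 0.22, 0.37, 0, 0, 0, 0],
    [-1, 0.23, 0.42, 0, 0, 0, 0],
    [-1, 0.24, 0.47, 0, 0, 0, 0],
    [-1, 0.25, 0.52, 0, 0, 0, 0]
  ]
}}

```text
time_s: 10.85
ee_pos: [0.605, -0.2346, 0.2043]
eef_rot: [2.619, -0.003, 1.413]
force: [-1.5, -3.1, -2.1]
grip_width: 0.0158
grip_force: 45.0
```

Run:
```python
from tr import *
p,r,o=pose(); c=tipcam(p,r); print(c, C.T@o["force"])
```

```text
[ 45.75496169 -15.85270389  -0.32023517] [-1.80798493 -3.27368185 -1.28895233]
```

Emit:
{"api": "move_arm", "payload": {
  "targets": [
    [-1, 0.0, 0.05, 0, 0, 0, 0],
    [-1, 0, 0.1, 0, 0, 0, 0],
    [-1, 0, 0.15, 0, 0, 0, 0],
    [-1, 0.01, 0.19, 0, 0, 0, 0],
    [-1, 0.03, 0.24, 0, 0, 0, 0],
    [-1, 0.05, 0.28, 0, 0, 0, 0],
    [-1, 0.08, 0.32, 0, 0, 0, 0],
    [-1, 0.12, 0.35, 0, 0, 0, 0],
    [-1, 0.16, 0.37, 0, 0, 0, 0],
    [-1, 0.21, 0.39, 0, 0, 0, 0],
    [-1, 0.26, 0.4, 0, 0, 0, 0],
    [-1, 0.31, 0.4, 0, 0, 0, 0]
  ]
}}

```text
time_s: 12.05
ee_pos: [0.6248, -0.2219, 0.2147]
eef_rot: [2.618, -0.003, 1.413]
force: [1.1, -2.6, 1.2]
grip_width: 0.0158
grip_force: 45.0
```

Run:
```python
from tr import *
p,r,o=pose(); c=tipcam(p,r); print(c, C.T@o["force"])
q=path(3,-103,103,73); print([list(map(float,tool(q[36+i]-c[:2])[:2].round(2))) for i in range(1,13)])
```

```text
[66.01907641  0.06864734 -0.11703362] [ 1.9481223  -2.3162427   0.25587951]
[[0.04, -0.0], [0.08, -0.01], [0.13, -0.03], [0.17, -0.05], [0.21, -0.08], [0.25, -0.11], [0.27, -0.15], [0.3, -0.19], [0.32, -0.24], [0.33, -0.28], [0.35, -0.33], [0.37, -0.37]]
```

Emit:
{"api": "move_arm", "payload": {
  "targets": [
    [-1, 0.05, 0, 0, 0, 0, 0],
    [-1, 0.1, -0.01, 0, 0, 0, 0],
    [-1, 0.14, -0.03, 0, 0, 0, 0],
    [-1, 0.18, -0.05, 0, 0, 0, 0],
    [-1, 0.22, -0.08, 0, 0, 0, 0],
    [-1, 0.26, -0.11, 0, 0, 0, 0],
    [-1, 0.28, -0.15, 0, 0, 0, 0],
    [-1, 0.31, -0.19, 0, 0, 0, 0],
    [-1, 0.33, -0.24, 0, 0, 0, 0],
    [-1, 0.34, -0.28, 0, 0, 0, 0],
    [-1, 0.36, -0.33, 0, 0, 0, 0],
    [-1, 0.38, -0.37, 0, 0, 0, 0]
  ]
}}

```text
time_s: 13.25
ee_pos: [0.6114, -0.2007, 0.2051]
eef_rot: [2.619, -0.003, 1.413]
force: [1.9, 2.1, 0.2]
grip_width: 0.0156
grip_force: 45.0
```

Run:
```python
from tr import *
p,r,o=pose(); c=tipcam(p,r); print(c, C.T@o["force"])
```

```text
[46.54916016 18.66086195 -0.308397  ] [ 1.40892256  2.37053785 -0.64554507]
```

Force about 3 N; continue along the straight flank.

Emit:
{"api": "move_arm", "payload": {
  "targets": [
    [-1, 0.02, -0.04, 0, 0, 0, 0],
    [-1, 0.04, -0.09, 0, 0, 0, 0],
    [-1, 0.06, -0.13, 0, 0, 0, 0],
    [-1, 0.08, -0.18, 0, 0, 0, 0],
    [-1, 0.09, -0.22, 0, 0, 0, 0],
    [-1, 0.11, -0.27, 0, 0, 0, 0],
    [-1, 0.13, -0.31, 0, 0, 0, 0],
    [-1, 0.15, -0.36, 0, 0, 0, 0],
    [-1, 0.17, -0.4, 0, 0, 0, 0],
    [-1, 0.19, -0.45, 0, 0, 0, 0],
    [-1, 0.21, -0.49, 0, 0, 0, 0],
    [-1, 0.23, -0.54, 0, 0, 0, 0]
  ]
}}

```text
time_s: 14.45
ee_pos: [0.5902, -0.1856, 0.1917]
eef_rot: [2.619, -0.003, 1.413]
force: [3.4, 1.9, 0.7]
grip_width: 0.016
grip_force: 45.0
```

Run:
```python
from tr import *
p,r,o=pose(); c=tipcam(p,r); print(c, C.T@o["force"])
```

```text
[19.47915276 29.84684464 -0.30557453] [ 2.97464538  2.49593923 -0.91145941]
```

Emit:
{"api": "move_arm", "payload": {
  "targets": [
    [-1, 0.02, -0.04, 0, 0, 0, 0],
    [-1, 0.03, -0.09, 0, 0, 0, 0],
    [-1, 0.05, -0.13, 0, 0, 0, 0],
    [-1, 0.06, -0.18, 0, 0, 0, 0],
    [-1, 0.08, -0.23, 0, 0, 0, 0],
    [-1, 0.09, -0.27, 0, 0, 0, 0],
    [-1, 0.1, -0.32, 0, 0, 0, 0],
    [-1, 0.1, -0.37, 0, 0, 0, 0],
    [-1, 0.1, -0.42, 0, 0, 0, 0],
    [-1, 0.1, -0.47, 0, 0, 0, 0],
    [-1, 0.1, -0.51, 0, 0, 0, 0],
    [-1, 0.09, -0.56, 0, 0, 0, 0]
  ]
}}

```text
time_s: 15.65
ee_pos: [0.5669, -0.1773, 0.1775]
eef_rot: [2.619, -0.003, 1.413]
force: [2.0, 2.6, -1.0]
grip_width: 0.0158
grip_force: 45.0
```

Emit:
{"api": "move_arm", "payload": {
  "targets": [
    [-1, 0, -0.02, 0, 0, 0, 0],
    [-1, 0, -0.02, 0, 0, 0, 0],
    [-1, 0, -0.02, 0, 0, 0, 0],
    [-1, 0, -0.02, 0, 0, 0, 0]
  ]
}}

```text
time_s: 16.05
ee_pos: [0.5662, -0.1772, 0.1772]
eef_rot: [2.619, -0.003, 1.413]
force: [1.8, 2.8, -1.5]
grip_width: 0.016
grip_force: 45.0
```

Run:
```python
from tr import *
p,r,o=pose(); c=tipcam(p,r); print(c, C.T@o["force"])
im,d=ctrl.camera("side")
cv2.imwrite("pics/e1.png",cv2.resize(im[110:235,240:400],None,fx=5,fy=5,interpolation=cv2.INTER_CUBIC)[:,:,::-1])
```

```text
[-9.4777197  33.89267647 -0.35384177] [ 0.38417017  2.99883263 -1.95135263]
```

View pics/e1.png

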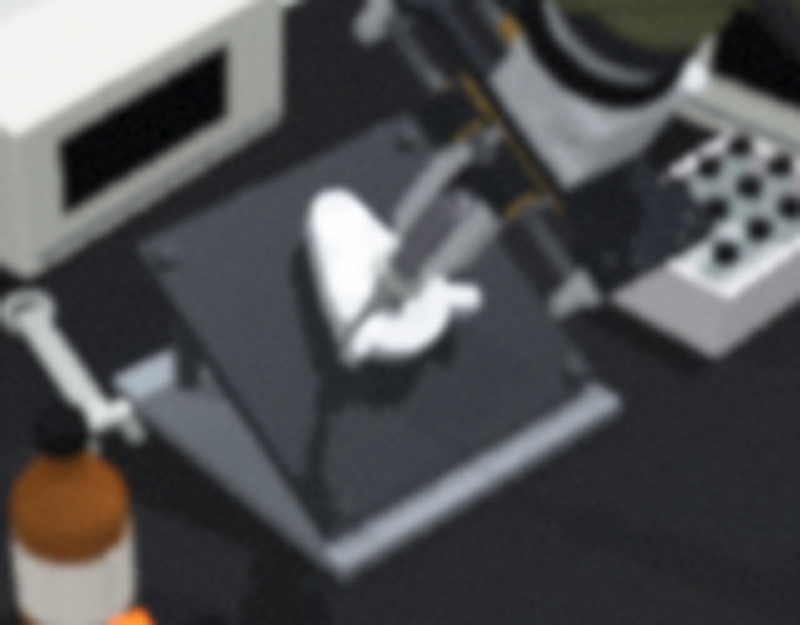

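Emit:
{"api": "move_arm", "payload": {
  "targets": [
    [-1, 0.1, 0.04, 0, 0, 0, 0],
    [-1, 0.2, 0.06, 0, 0, 0, 0],
    [-1, 0.24, 0.06, 0, 0, 0, 0],
    [-1, 0.24, 0.06, -0.4, 0, 0, 0],
    [-1, 0.24, 0.06, -1.1, 0, 0, 0],
    [-1, 0.24, 0, -1.9, 0, 0, 0],
    [-1, 0.24, 0, -2.2, 0, 0, 0],
    [-1, 0.24, 0, -2.2, 0, 0, 0]
  ]
}}

```text
time_s: 16.9
ee_pos: [0.5138, -0.1571, 0.275]
eef_rot: [2.615, -0.002, 1.413]
force: [0.6, 0.7, -1.6]
grip_width: 0.0154
grip_force: 45.0
```

Run:
```python
from tr import *
p,r,o=pose(); print(p,tipcam(p,r))
go([.6085,.1529,.311],down(1.4125))
```

```text
[ 0.51383899 -0.1571399   0.27502776] [ -7.81806106  45.81831336 111.78752768]
t 16.9 F [ 0.61  0.74 -1.6 ] w 0.0154
shift [ 6.423  1.129 -0.162] turn [ 0.527 -0.002 -0.   ]
```

Emit:
{"api": "move_arm", "payload": {
  "targets": [
    [-1, 0.6, 0, -0.6, 0.05, 0, 0],
    [-1, 1.5, 0, -0.9, 0.15, 0, 0],
    [-1, 2.5, 0.1, -0.9, 0.28, 0, 0],
    [-1, 3.5, 0.3, -0.8, 0.4, 0, 0],
    [-1, 4.4, 0.6, -0.6, 0.5, 0, 0],
    [-1, 5.3, 0.9, -0.3, 0.527, 0, 0],
    [-1, 6, 1.13, -0.16, 0.527, 0, 0],
    [-1, 6.42, 1.13, -0.16, 0.527, 0, 0],
    [-1, 6.42, 1.13, -0.16, 0.527, 0, 0],
    [-1, 6.42, 1.13, -0.16, 0.527, -0.002, 0],
    [-1, 6.42, 1.13, -0.16, 0.527, -0.002, 0],
    [-1, 6.42, 1.13, -0.16, 0.527, -0.002, 0]
  ]
}}

```text
time_s: 18.1
ee_pos: [0.6086, 0.1519, 0.3088]
eef_rot: [-3.138, -0.001, 1.411]
force: [-1.5, -0.4, -1.0]
grip_width: 0.0156
grip_force: 45.0
```

Run:
```python
from tr import *
p,r,o=pose(); print(p)
go([.6085,.1529,.2],down(1.4125))
im,d=ctrl.camera("side"); B=cv2.resize(im[150:275,140:300],None,fx=5,fy=5,interpolation=cv2.INTER_CUBIC)[:,:,::-1].copy()
for P in (p-[0,0,.111],p-[0,0,.115],p-[0,0,.037]):
    q=(proj("side",P)[0]-[140,150]+.5)*5; cv2.circle(B,(int(q[0]),int(q[1])),4,(0,0,255),1)
cv2.imwrite("pics/b1.png",B)
```

```text
[0.60861086 0.15186783 0.30881561]
t 18.1 F [-1.49 -0.39 -1.02] w 0.0156
shift [0.018 0.003 2.176] turn [-0.004 -0.001 -0.001]
```

View pics/b1.png

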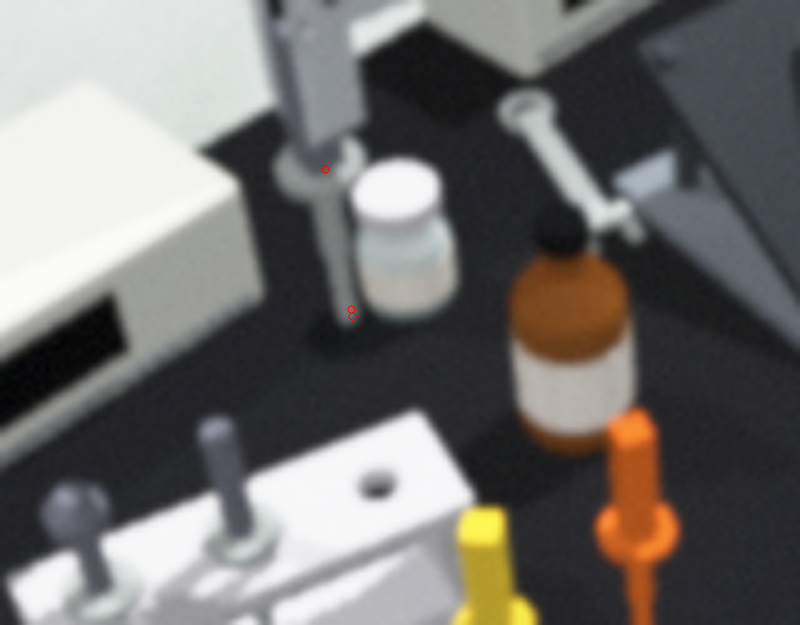

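Emit:
{"api": "move_arm", "payload": {
  "targets": [
    [-1, 0.02, 0, 0.6, -0.004, 0, 0],
    [-1, 0.02, 0, 1.2, -0.004, 0, 0],
    [-1, 0.02, 0, 1.5, -0.004, 0, 0],
    [-1, 0.02, 0, 1.5, -0.004, 0, 0],
    [-1, 0.02, 0, 1.8, -0.004, 0, 0],
    [-1, 0.02, 0, 2.1, -0.004, 0, 0],
    [-1, 0.02, 0, 2.4, -0.004, 0, 0],
    [-1, 0.02, 0, 2.7, -0.004, 0, 0],
    [-1, 0.02, 0, 3, -0.004, 0, 0],
    [-1, 0.02, 0, 3.3, -0.004, 0, 0],
    [-1, 0.02, 0, 3.3, -0.004, 0, 0],
    [-1, 0.02, 0, 3.3, -0.004, 0, 0]
  ]
}}

```text
time_s: 19.35
ee_pos: [0.6082, 0.1541, 0.1437]
eef_rot: [-3.141, -0.001, 1.413]
force: [0.3, -0.2, -0.3]
grip_width: 0.016
grip_force: 45.0
```

Run:
```python
from tr import *
p,r,o=pose(); print(p)
go([.6085,.1529,.1325],down(1.4125))
```

```text
[0.60824975 0.15411631 0.14374747]
t 19.35 F [ 0.31 -0.17 -0.28] w 0.016
shift [-0.023  0.009  0.225] turn [-0.    -0.001  0.   ]
```

Seat the collar, then open.

Emit:
{"api": "move_arm", "payload": {
  "targets": [
    [-1, -0.02, 0.01, 0.1, 0, 0, 0],
    [-1, -0.02, 0.01, 0.2, 0, 0, 0],
    [-1, -0.02, 0.01, 0.22, 0, 0, 0],
    [-1, -0.02, 0.01, 0.22, 0, 0, 0],
    [-1, -0.02, 0.01, 0.22, 0, 0, 0]
  ]
}}

```text
time_s: 19.85
ee_pos: [0.6086, 0.1531, 0.1329]
eef_rot: [3.141, -0.001, 1.413]
force: [-0.1, -0.1, -1.3]
grip_width: 0.0157
grip_force: 45.0
```

Emit:
{"api": "move_arm", "payload": {
  "targets": [
    [-0.5, 0, 0, 0, 0, 0, 0],
    [-0.2, 0, 0, 0, 0, 0, 0],
    [0.2, 0, 0, 0, 0, 0, 0],
    [0.2, 0, 0, 0, 0, 0, 0],
    [0.2, 0, 0, 0, 0, 0, 0],
    [0.2, 0, -0.0, -0.4, 0, 0, 0],
    [0.2, 0, 0, -1, 0, 0, 0],
    [0.2, 0, 0, -1.7, 0, 0, 0],
    [0.2, 0, 0, -2.4, 0, 0, 0],
    [0.2, 0, 0, -3, 0, 0, 0],
    [0.2, 0, 0, -3, 0, 0, 0]
  ]
}}

```text
time_s: 20.95
ee_pos: [0.6094, 0.1531, 0.2875]
eef_rot: [3.135, -0.004, 1.413]
force: [-0.6, 0.1, 0.4]
grip_width: 0.0563
grip_force: 0.0
```

Run:
```python
from tr import *
p,r,o=pose(); print(p,o["force"])
im,d=ctrl.camera("side"); B=cv2.resize(im[150:275,140:300],None,fx=5,fy=5,interpolation=cv2.INTER_CUBIC)[:,:,::-1].copy()
cv2.imwrite("pics/b2.png",B)
```

```text
[0.60939484 0.15308194 0.28746151] [-0.55602355  0.09802182  0.4263636 ]
```

View pics/b2.png

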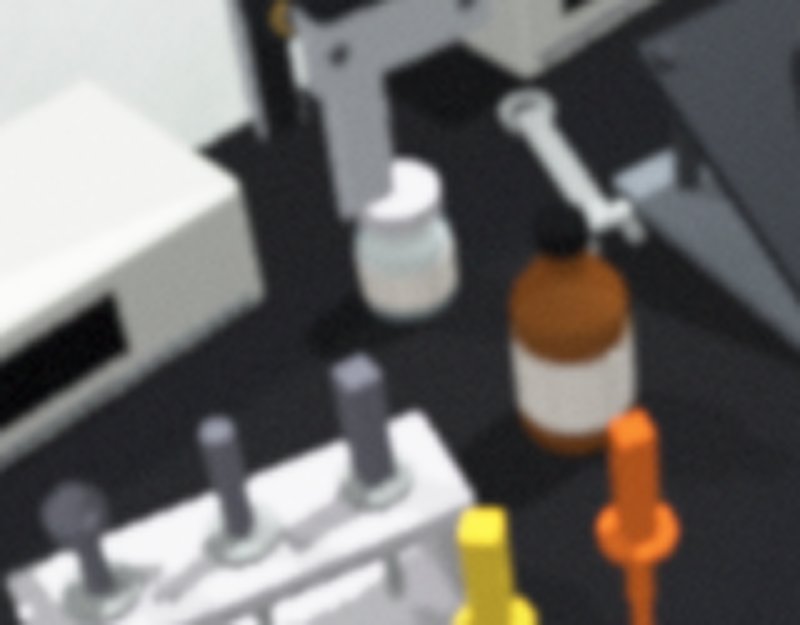

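The stylus stands back in its hole, with its handle at (357,370) and collar seated, and the gripper is clear.

```bash
python3 -c "
from station import ctrl
print(ctrl.hand_in())"
```

```text
the job is handed in; nothing more can be done
None
```

I traced the cam's edge from the long-lug corner to the short-lug corner at roughly 2–4 N, stood the stylus back in its hole collar down, let go and handed the job in; the hand-in returned no verdict.

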